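# Tip the specimen tray into the discard box

### The job

Slide the open discard box along the bench until it stands squarely against the tray stand, centred under the tray's open lip. Then lift the tray's rear flange to tip the tray on its hinge so that all five used cassettes slide into the box, without touching the cassettes with the fingers, and lower the tray gently back to level on its stand, never letting it drop. Leave the box there, and do not disturb the jar and the beaker standing nearby.

Things in the scene. Friction and masses are not known exactly. Their poses are not given: they have to be found in the camera images.
- stand: White fixed stand of the tilting tray. Origin on the bench under its middle; its +y is the pouring direction, x along the hinge, z up. Base 150 (x) by 120 (y -70 to +50), 8 high. Flat front panel 136 wide, 88 high, front face at y = +50; cheeks at x = +-64 to +-72 are 126 high and end at the same y. A post at y -46 to -34 carries the tray. Nothing under the flange (y below -70).
- tray (a joint): Tilt of the hinged steel tray (400 g): 0 level, grows as the rear rises and the lip dips, stop at 1.0 rad; it falls back if let go. Level, in the stand's frame: 4 thick floor at z 115 to 119, y -75 to +90, front open, outer width 118, side and rear walls 20 above the floor.
- hinge (a point): Middle of the hinge axis (along the stand's x): stand y = +50, z = 115, fixed; at the level of the underside of the tray's floor.
- flange (a point): Middle of the lower rear edge of the tray's rear flange, the place to lift: a flat strip 118 wide, 30 deep, 4 thick continuing the floor rearwards, stand y -75 to -105 when level. Too wide to grasp across; a tilted fingertip gets under it. Moves with the tray, 155 behind the hinge; axes as the stand's when level.
- lip (a point): Middle of the open front lip of the tray's floor, upper side (moves with the tray; 40 ahead of the hinge).
- box: Grey open discard box, loose, 300 g: 170 (x) by 130 (y) by 60 high outside, walls and floor 5 thick. Origin: centre of its underside, z up. In place, its x runs along the hinge and its -y long wall touches the stand's front face (origin 115 ahead of the stand's origin along the stand's y).
- cassette0: White tissue cassette, loose, 32 (x) by 25 (y) by 10 high, about 15 g, with slots on top, lying on the tray. Origin: centre of its underside.
- cassette1: White tissue cassette, loose, 32 (x) by 25 (y) by 10 high, about 15 g, with slots on top, lying on the tray. Origin: centre of its underside.
- cassette2: White tissue cassette, loose, 32 (x) by 25 (y) by 10 high, about 15 g, with slots on top, lying on the tray. Origin: centre of its underside.
- cassette3: White tissue cassette, loose, 32 (x) by 25 (y) by 10 high, about 15 g, with slots on top, lying on the tray. Origin: centre of its underside.
- cassette4: White tissue cassette, loose, 32 (x) by 25 (y) by 10 high, about 15 g, with slots on top, lying on the tray. Origin: centre of its underside.
- jar: Capped specimen jar, loose, 44 diameter, 60 high, near the stand. Bystander. Origin: centre of its underside.
- beaker: Small glass beaker, loose, 60 diameter, 75 high. Bystander. Origin: centre of its underside.
Things that resemble listed ones, but are neither listed nor needed, are in the scene too. Of the things that look like the box, the largest one is meant. Of the things that look like the stand, the larger one is meant.

How it is judged:
On the way, in this order (a step that is already met when the one before it is completed fails the run):
1. the box stands against the stand under the lip (gap under 12 mm, within 22 mm of centred, square within 0.15 rad) while the tray is still level (x of box in the frame of stand between -0.022 and 0.022 m and y of box in the frame of stand between 0.1 and 0.127 m and angle between the y axis of box and the y axis of stand, either way round below 0.15 rad and angle between box's own z axis and vertical below 0.1 rad and linear speed of box below 0.03 m/s and value of joint tray below 0.1 rad), for 0.2 s.
2. the tray is tipped by more than 0.4 rad (value of joint tray above 0.4 rad), for 0.2 s.
At the end, for the whole second after the job is handed in: All five cassettes lie at rest inside the discard box; the tray is back level on its stand (under 0.05 rad); the box stands upright and still against the stand under the lip (gap under 20 mm, within 30 mm of centred, square within 0.15 rad) (x of cassette0 in the frame of box between -0.082 and 0.082 m and y of cassette0 in the frame of box between -0.062 and 0.062 m and z of cassette0 in the frame of box between -0.005 and 0.055 m and linear speed of each of cassette0, cassette1, cassette2, cassette3, cassette4, box below 0.03 m/s and x of cassette1 in the frame of box between -0.082 and 0.082 m and y of cassette1 in the frame of box between -0.062 and 0.062 m and z of cassette1 in the frame of box between -0.005 and 0.055 m and x of cassette2 in the frame of box between -0.082 and 0.082 m and y of cassette2 in the frame of box between -0.062 and 0.062 m and z of cassette2 in the frame of box between -0.005 and 0.055 m and x of cassette3 in the frame of box between -0.082 and 0.082 m and y of cassette3 in the frame of box between -0.062 and 0.062 m and z of cassette3 in the frame of box between -0.005 and 0.055 m and x of cassette4 in the frame of box between -0.082 and 0.082 m and y of cassette4 in the frame of box between -0.062 and 0.062 m and z of cassette4 in the frame of box between -0.005 and 0.055 m and value of joint tray below 0.05 rad and x of box in the frame of stand between -0.03 and 0.03 m and y of box in the frame of stand between 0.1 and 0.135 m and angle between the y axis of box and the y axis of stand, either way round below 0.15 rad and angle between box's own z axis and vertical below 0.1 rad); the robot touches nothing.
It fails at once if the tray drops back (faster than 2.2 rad/s, a free fall from about 20 mm or more at the flange) (velocity of joint tray below -2.2 rad/s).
It fails at once if a cassette is touched by the fingers (contact force between the fingers and cassette0 above 0.3 N or contact force between the fingers and cassette1 above 0.3 N or contact force between the fingers and cassette2 above 0.3 N or contact force between the fingers and cassette3 above 0.3 N or contact force between the fingers and cassette4 above 0.3 N).
It fails at once if the jar or the beaker is moved by more than 30 mm or tipped (distance of any of jar, beaker from where it was at the start of the episode above 0.03 m or angle between any of jar, beaker's own z axis and vertical above 0.5 rad).
It also fails if it takes over 64 s, if anything falls off the work surface, if the arm or the gripper's body presses on something with over 40 N, if the wrist force passes 120 N, or if a joint passes its speed limit or range.

### The arm

A 7-joint arm with a two-finger parallel gripper is mounted at the origin on the work surface. World frame = base frame: x ahead of the robot, y to its left, z up, the work surface at z = 0. Lengths are in m, angles in rad, forces in N, time in s.
With the tool pointing down it reaches from about 0.425 to 0.875 m from the base axis. Payload 4.7 kg.
Tool frame: the origin (TCP) lies at the very end of the fingers, on their centre line; the grasp point (between the pads) lies 19 mm behind it; z points along the fingers, y is the line along which they close (so a half turn about z gives the same grasp; the last joint's range is limited). The gripper opens to 87 mm and grips with 3 to 60 N. Pads are 19 mm wide; open, the fingers measure 117 mm over their backs; the gripper's body (75 mm by 190 mm) begins 51 mm behind the grasp point.
Start: joints at [1.339, 0.321, -0.07, 1.45, 0.023, 1.371, -0.057], TCP at [0.158, -0.63, 0.223] pointing down, gripper open.
Joint ranges: [-2.86, 2.86], [-0.3, 2.09], [-1.38, 1.24], [0.06, 2.45], [-1.56, 4.7], [0.09, 2.05], [-2.69, 2.69]. Speed limits (rad/s): [2.57, 2.57, 3.14, 3.14, 3.14, 3.14, 3.14].

### API

Orientations are given as a unit quaternion [x, y, z, w].
In Python, from rig import r, vision gives the robot as it stands.
- The arm moves only by the tool drive_tool, never from a script. Its argument "motion" is a list of rows, each an object with "linear": the shift along the tool's x, y, z in mm, a list of three; "turn": the turn about the tool's z in rad; "hand": the opening in per cent of the stroke, from 0 (shut) to 100 (fully open). In form: [{"linear": [dx, dy, dz], "turn": turn, "hand": hand}, ...]. A call has 1 to 5 rows; each row shifts and turns the commanded pose from where the row before left it, along the tool's axes as they then stand; what a row does not reach is not made up. A row lasts 1/10 s, in which the tool goes at most 50 mm and 8.59 degrees, less where a joint would pass 70% of its speed; a pose out of reach is approached as far as the arm can. A call with a gripper value outside its range is refused whole. The fingers move at their own pace and stop on an object; "grip_force" is the grip in N (left out, the last holds). Time passes only in rows, so rows that do not move let the fingers close. It gives the time, the measured TCP pose, the force, the opening and the grip force at its end, in the units of the state.
- r.read_state(): the state, without advancing time (a new reading comes with each control period).
- vision.grab_frame(name): name is "scene" or "side" or "wrist"; returns the picture (420x560x3 uint8, red, green, blue); there is no depth.
- vision.camera_model(name): a dict with "camera_matrix" (3x3 intrinsics, pixels), "dist" ([k1, k2, p1, p2, k3] as OpenCV has them; the pictures are not rectified), "R" (3x3) and "t" (3): a world point X has camera coordinates R X + t. Camera axes: x right, y down, z forward; pixel columns grow to the right and rows downward; lengths in m; the calibration is good to about 2 mm. A picture is of the moment at which its call begins: read the wrist's pose just before it. camera_model takes no time and is no camera call; for the wrist camera it gives the pose at the moment of the call.
- r.close_job(): hands the job in; it is judged then, once.
The state is a dict: "t": time; "q": joint angles; "qvel": joint speeds; "effort": joint torques, N m; "position": TCP position; "tool_rot": TCP orientation; "wrist_force": force on the tool from outside, world axes, zero at the start; "moment": the same for the moment, N m; "gripper_width": finger opening in m; "grip_force": force on a finger pad.
Only numpy, scipy, OpenCV 4.12 (cv2) and the standard library are available. Lean on these libraries where they do the work, as an engineer would, in place of code of your own. Each camera call takes 0.05 s, during which the arm holds its last target. There are 200 camera calls.

## Working session

There is one attempt and no reset: what is moved stays moved. The work goes in short steps, Python scripts to look and compute and a tool call to move; the robot and the scene stay as the last step left them, time stands still between calls to the robot, and variables do not carry over. Pictures are saved under pics/ and viewed, at most 10 in all, crops included, and the job is handed in when it is done.

Besides the shell and the picture viewer there is one more tool, called after ">>>" as name(argument=value, ...) on one line, values as JSON. drive_tool: Moves the arm, as the interface text tells. Its arguments: {"type":"object","properties":{"motion":{"type":"array","items":{"type":"object","properties":{"linear":{"type":"array","items":{"type":"number"}},"turn":{"type":"number"},"hand":{"type":"number"}}}},"grip_force":{"type":"number"}},"required":["motion"]}

```bash
mkdir -p pics; python3 - <<'E'
from rig import r, vision
import cv2,numpy as np
s=r.read_state();print(s['t'],s['position'],s['tool_rot'],s['gripper_width'])
for n in ['scene','side']:
    im=vision.grab_frame(n);cv2.imwrite(f'pics/{n}0.png',im[:,:,::-1]);m=vision.camera_model(n)
    R=np.array(m['R']);print(n,m['camera_matrix'],m['dist'],R.round(3).tolist(),-R.T@np.array(m['t']))
E
```

```text
0.0 [ 0.15800109 -0.62993285  0.22146235] [ 9.92451531e-01  1.22633725e-01 -1.69941227e-04 -9.48550161e-04] 0.08751297055089452
scene [[528.31196591   0.         291.13575587]
 [  0.         528.31196591 207.02740316]
 [  0.           0.           1.        ]] [-0.00934169  0.          0.          0.          0.        ] [[0.411, 0.912, -0.012], [0.607, -0.284, -0.742], [-0.68, 0.298, -0.67]] [ 1.45720631 -0.38970997  0.97005157]
side [[404.07037603   0.         286.41479947]
 [  0.         404.07037603 205.75185914]
 [  0.           0.           1.        ]] [-0.04471976  0.          0.          0.          0.        ] [[0.902, -0.431, 0.019], [-0.296, -0.65, -0.7], [0.314, 0.626, -0.714]] [ 0.29601676 -0.50262654  0.67069112]
```

View pics/scene0.png

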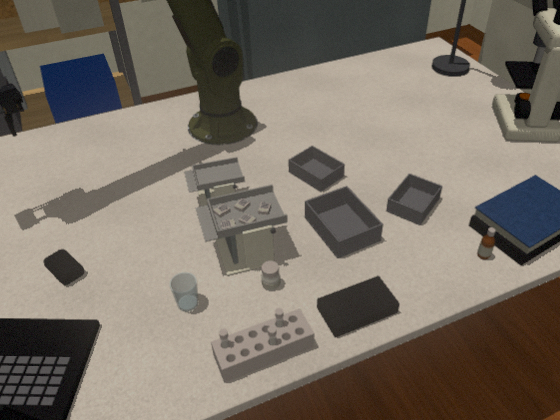

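View pics/side0.png

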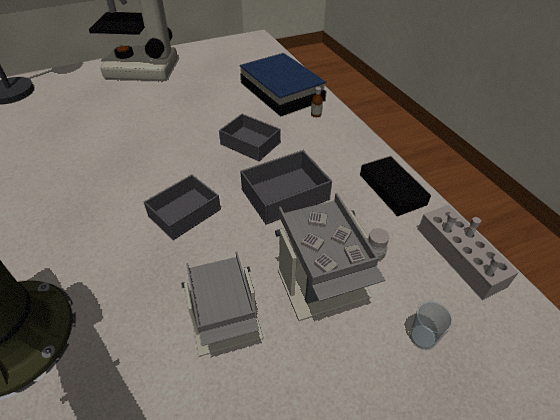

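The scene view shows the large tray around (245,212), the box at (342,220), the jar at (270,275) and the beaker at (185,290). In the side view the tray is around (330,240), the box at (285,185), the jar at (378,240) and the beaker at (428,325). I'll zoom in for the orientation.

```bash
python3 - <<'E'
import cv2,numpy as np
a=cv2.imread('pics/scene0.png')[150:300,190:390];b=cv2.imread('pics/side0.png')[145:325,225:425]
a=cv2.resize(a,None,fx=4,fy=4,interpolation=2);b=cv2.resize(b,None,fx=3.3,fy=3.3,interpolation=2)
cv2.imwrite('pics/ca.png',cv2.convertScaleAbs(a,alpha=1.3));cv2.imwrite('pics/cb.png',cv2.convertScaleAbs(b,alpha=1.3))
E
```

```text
(no output)
```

View pics/ca.png

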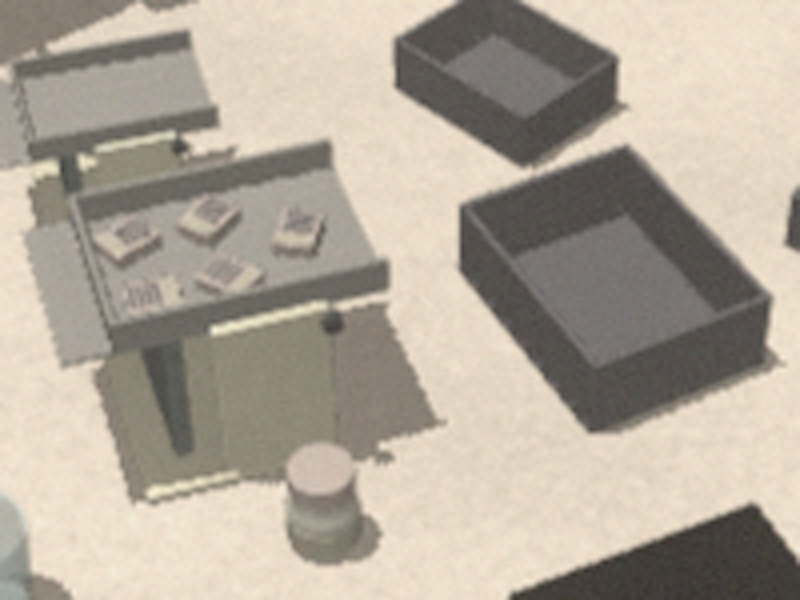

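View pics/cb.png

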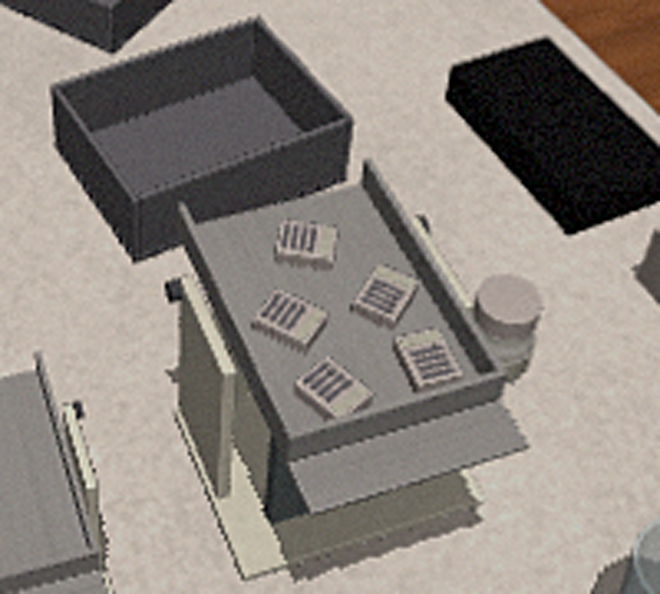

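```bash
cat > h.py <<'E'
from rig import r, vision
import cv2,numpy as np
def ray(n,px,m=None):
    m=m or vision.camera_model(n);R=np.array(m['R']);c=-R.T@np.array(m['t'])
    u=cv2.undistortPoints(np.array(px,float).reshape(-1,1,2),np.array(m['camera_matrix']),np.array(m['dist'])).reshape(-1,2)
    return c,np.c_[u,np.ones(len(u))]@R
def plane(n,px,z,m=None):
    c,d=ray(n,px,m);return c+d*((z-c[2])/d[:,2])[:,None]
E
python3 - <<'E'
from h import *
np.set_printoptions(precision=4,suppress=True)
A=lambda L:(np.array(L)+.0)/4+[190,150]
B=lambda L:(np.array(L)+.0)/3.3+[225,145]
P={}
for n,f,box,rim,fl in [('scene',A,[(462,206),(628,148),(770,297),(597,365)],[(75,200),(330,142),(388,262),(113,325)],[(25,232),(62,363)]),
 ('side',B,[(53,88),(260,18),(352,122),(135,200)],[(288,437),(181,205),(367,160),(503,375)],[(312,513),(527,445)])]:
    print(n);b=plane(n,f(box),.06)[:,:2];t=plane(n,f(rim),.139)[:,:2];g=plane(n,f(fl),.117)[:,:2]
    for q in(b,t):print(q.tolist() and q, np.linalg.norm(q-np.roll(q,-1,0),axis=1),q.mean(0))
    print('flange',g,np.linalg.norm(g[0]-g[1]))
    # stand frame from tray: rear mid y=-75, front mid y=+90 
    if n=='scene': L,Rr=(t[0],t[1]),(t[3],t[2])
    else: L,Rr=(t[0],t[1]),(t[3],t[2])
    y=(L[1]-L[0])+(Rr[1]-Rr[0]);y/=np.linalg.norm(y);x=np.array([y[1],-y[0]]);o=t.mean(0)-.0075*y
    print('stand o',o,'ang y',np.arctan2(y[1],y[0]),'radius',np.hypot(*o))
    S=lambda q:np.c_[(q-o)@x,(q-o)@y]
    print('box in stand',S(b),S(b.mean(0)[None]))
    c=[(127,234),(210,213),(300,224),(228,272),(145,293)] if n=='scene' else [(307,236),(385,292),(290,313),(335,385),(430,355)]
    print('cass',S(plane(n,f(c),.129)[:,:2]))
    j=[(322,465)] if n=='scene' else [(510,300)]
    print('jar',S(plane(n,f(j),.06)[:,:2]),plane(n,f(j),.06))
print(plane('side',[(435,315)],.075),plane('scene',[(184,283)],.075))
E
```

```text
scene
[[0.5291 0.0573]
 [0.5231 0.1832]
 [0.6866 0.1934]
 [0.6932 0.0688]] [0.126  0.1638 0.1248 0.1646] [0.608  0.1257]
[[ 0.5068 -0.1886]
 [ 0.5215 -0.0295]
 [ 0.6356 -0.0411]
 [ 0.6178 -0.2017]] [0.1598 0.1147 0.1616 0.1118] [ 0.5704 -0.1152]
flange [[ 0.4969 -0.2197]
 [ 0.6125 -0.2326]] 0.1162991033484612
stand o [ 0.5697 -0.1227] ang y 1.46927971651008 radius 0.5827290957140399
box in stand [[-0.0586  0.175 ]
 [-0.0773  0.2996]
 [ 0.0843  0.3264]
 [ 0.1035  0.2031]] [[0.013 0.251]]
cass [[-0.0271 -0.0478]
 [-0.029   0.0036]
 [-0.0017  0.0518]
 [ 0.0246  0.0005]
 [ 0.0259 -0.0493]]
jar [[0.1259 0.0243]] [[ 0.6973 -0.1113  0.06  ]]
side
[[0.5171 0.1759]
 [0.6855 0.187 ]
 [0.6901 0.0587]
 [0.5255 0.0516]] [0.1687 0.1283 0.1648 0.1245] [0.6045 0.1183]
[[ 0.4989 -0.1956]
 [ 0.5175 -0.0342]
 [ 0.6307 -0.0459]
 [ 0.6138 -0.2083]] [0.1625 0.1137 0.1633 0.1157] [ 0.5652 -0.121 ]
flange [[ 0.4973 -0.2259]
 [ 0.6131 -0.2375]] 0.11638437887653275
stand o [ 0.5644 -0.1285] ang y 1.461793878786162 radius 0.5788440149018623
box in stand [[-0.0801  0.2974]
 [ 0.086   0.3268]
 [ 0.1046  0.1998]
 [-0.0583  0.1748]] [[0.0131 0.2497]]
cass [[ 0.0051  0.053 ]
 [ 0.0293  0.0019]
 [-0.0246  0.0045]
 [-0.0206 -0.0462]
 [ 0.0334 -0.0443]]
jar [[0.131  0.0234]] [[ 0.6972 -0.1194  0.06  ]]
[[ 0.673 -0.311  0.075]] [[ 0.6752 -0.3067  0.075 ]]
```

The two views agree to about 6 mm. The stand origin is near (0.567,-0.126) with its y axis at 1.466 rad. The box is at (0.606,0.122) with yaw about 0.06. The plan is to grip the box's far long wall, drag it into place, then tip the tray by its side wall, because the tool can only point down.

>>> drive_tool(motion=[{"linear": [31, -16, 0]}, {"linear": [31, -16, 0]}, {"linear": [31, -16, 0]}, {"linear": [31, -16, 0]}, {"linear": [31, -16, 0]}])

```text
schema error: expected keys linear, turn, hand
```

>>> drive_tool(motion=[{"linear": [31, -16, 0]}, {"linear": [31, -16, 0]}, {"linear": [31, -16, 0]}, {"linear": [31, -16, 0]}, {"linear": [31, -16, 0]}])

```text
schema error: expected keys linear, turn, hand
```

>>> drive_tool(motion=[{"linear": [21, -35, 0]}, {"linear": [21, -35, 0]}, {"linear": [21, -35, 0]}, {"linear": [21, -35, 0]}, {"linear": [21, -35, 0]}])

```text
schema error: expected keys linear, turn, hand
```

>>> drive_tool(motion=[{"linear": [21, -35, 0]}, {"linear": [21, -35, 0]}, {"linear": [21, -35, 0]}, {"linear": [21, -35, 0]}, {"linear": [21, -35, 0]}])

```text
schema error: expected keys linear, turn, hand
```

>>> drive_tool(motion=[{"linear": [21, -35, 0]}, {"linear": [21, -35, 0]}, {"linear": [21, -35, 0]}, {"linear": [21, -35, 0]}, {"linear": [0, 0, 0], "turn": 0.1}])

```text
schema error: expected keys linear, turn, hand
```

>>> drive_tool(motion=[{"linear": [0, 0, 0], "turn": 0.085}, {"linear": [0, 0, 0]}, {"linear": [0, 0, 0]}])

```text
schema error: expected keys linear, turn, hand
```

```bash
python3 - <<'E'
from h import *
s=r.read_state();q=s['tool_rot'];print(s['t'],s['position'],q,2*np.arctan2(q[1],q[0]),s['q'],s['wrist_force'])
im=vision.grab_frame('wrist');cv2.imwrite('pics/w1.png',im[:,:,::-1])
E
```

```text
0.1 [ 0.15801017 -0.62998994  0.22156741] [ 9.92455142e-01  1.22605230e-01 -1.55488381e-04 -8.51713123e-04] 0.24582908139651727 [ 1.33908197  0.32175698 -0.07009573  1.45154962  0.02261012  1.37080472
 -0.05692552] [-0.28039126 -0.15302224 -0.62263979]
```

View pics/w1.png

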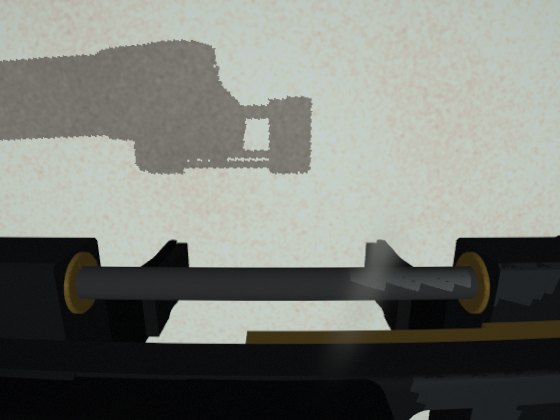

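All the moves were refused because every key is required, so the arm hasn't moved. The wrist view shows only bare bench with the fingers at (175,270) and (375,270). I'll resend with all the keys.

>>> drive_tool(motion=[{"linear": [31, -16, 0], "turn": 0, "hand": 100}, {"linear": [31, -16, 0], "turn": 0, "hand": 100}, {"linear": [31, -16, 0], "turn": 0, "hand": 100}, {"linear": [31, -16, 0], "turn": 0, "hand": 100}, {"linear": [31, -16, 0], "turn": 0, "hand": 100}])

```text
t: 0.65
position: [0.2898, -0.514, 0.2223]
tool_rot: [0.992, 0.123, -0.0, -0.0]
wrist_force: [0.8, -0.5, -0.3]
gripper_width: 0.087
grip_force: 0.0
```

>>> drive_tool(motion=[{"linear": [31, -16, 0], "turn": 0, "hand": 100}, {"linear": [31, -16, 0], "turn": 0, "hand": 100}, {"linear": [31, -16, 0], "turn": 0, "hand": 100}, {"linear": [31, -16, 0], "turn": 0, "hand": 100}, {"linear": [31, -16, 0], "turn": 0, "hand": 100}])

```text
t: 1.15
position: [0.4206, -0.3987, 0.2223]
tool_rot: [0.992, 0.123, -0.0, -0.0]
wrist_force: [0.6, 0.7, 0.4]
gripper_width: 0.0872
grip_force: 0.0
```

>>> drive_tool(motion=[{"linear": [21, -35, 0], "turn": 0, "hand": 100}, {"linear": [21, -35, 0], "turn": 0, "hand": 100}, {"linear": [21, -35, 0], "turn": 0, "hand": 100}, {"linear": [21, -35, 0], "turn": 0, "hand": 100}, {"linear": [21, -35, 0], "turn": 0, "hand": 100}])

```text
t: 1.65
position: [0.4792, -0.2029, 0.2224]
tool_rot: [0.992, 0.123, -0.0, 0.0]
wrist_force: [0.4, -1.2, 0.2]
gripper_width: 0.0871
grip_force: 0.0
```

>>> drive_tool(motion=[{"linear": [21, -35, 0], "turn": 0, "hand": 100}, {"linear": [21, -35, 0], "turn": 0, "hand": 100}, {"linear": [21, -35, 0], "turn": 0, "hand": 100}, {"linear": [21, -35, 0], "turn": 0, "hand": 100}, {"linear": [21, -35, 0], "turn": 0, "hand": 100}])

```text
t: 2.15
position: [0.5385, -0.0078, 0.2225]
tool_rot: [0.992, 0.122, -0.0, 0.0]
wrist_force: [0.1, -1.2, -0.6]
gripper_width: 0.087
grip_force: 0.0
```

>>> drive_tool(motion=[{"linear": [21, -35, 0], "turn": 0, "hand": 100}, {"linear": [21, -35, 0], "turn": 0, "hand": 100}, {"linear": [21, -35, 0], "turn": 0, "hand": 100}, {"linear": [21, -35, 0], "turn": 0, "hand": 100}, {"linear": [0, 0, 0], "turn": 0.1, "hand": 100}])

```text
t: 2.65
position: [0.585, 0.1549, 0.2221]
tool_rot: [0.997, 0.077, -0.0, -0.003]
wrist_force: [-0.2, 0.1, -0.5]
gripper_width: 0.0869
grip_force: 0.0
```

>>> drive_tool(motion=[{"linear": [0, 0, 0], "turn": 0.085, "hand": 100}, {"linear": [0, 0, 0], "turn": 0, "hand": 100}, {"linear": [0, 0, 0], "turn": 0, "hand": 100}])

```text
t: 2.95
position: [0.5857, 0.1467, 0.2222]
tool_rot: [1.0, 0.031, -0.0, 0.0]
wrist_force: [-0.1, -0.3, 0.2]
gripper_width: 0.0871
grip_force: 0.0
```

```bash
python3 - <<'E'
from h import *
s=r.read_state();q=s['tool_rot'];print(s['t'],s['position'],q,2*np.arctan2(q[1],q[0]),s['q'],s['wrist_force'])
m=vision.camera_model('wrist');R=np.array(m['R']);print(R.round(2).tolist(),-R.T@m['t'])
im=vision.grab_frame('wrist');cv2.imwrite('pics/w2.png',im[:,:,::-1])
E
```

```text
2.95 [0.58567803 0.1466872  0.22222617] [ 9.99511692e-01  3.12454826e-02 -2.77007165e-04  1.45201251e-04] 0.06250114082353848 [ 0.27382347  0.29012616 -0.6831908   1.55269226  0.1856064   1.36548223
 -1.93523427] [-0.05644135 -0.27135449  0.24296428]
[[0.06, -1.0, 0.0], [-0.97, -0.06, 0.25], [-0.25, -0.02, -0.97]] [0.65266293 0.15178629 0.38315802]
```

View pics/w2.png

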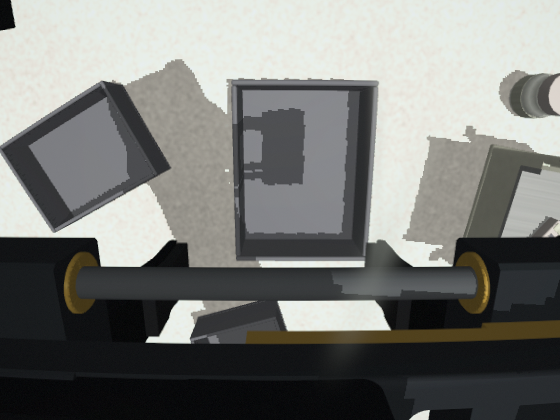

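The wrist view shows the box rim corners at about (231,81), (378,82), (365,261) and (236,260). It looks nearly aligned with the tool.

```bash
python3 - <<'E'
from h import *
np.set_printoptions(precision=4,suppress=True)
b=plane('wrist',[(231,81),(378,82),(365,261),(236,260)],.06)[:,:2]
print(b,np.linalg.norm(b-np.roll(b,-1,0),axis=1),b.mean(0))
s=r.read_state();p=s['position'];psi=2*np.arctan2(s['tool_rot'][1],s['tool_rot'][0])
lx=(b[0]-b[3])+(b[1]-b[2]);yaw=np.arctan2(lx[1],lx[0])
c=b.mean(0);w=c+.0625*np.array([-np.sin(yaw),np.cos(yaw)])
d=w-p[:2];print('yaw',yaw,'psi',psi,'wall',w,'move mm',1e3*(d[0]*np.cos(psi)+d[1]*np.sin(psi)),1e3*(d[0]*np.sin(psi)-d[1]*np.cos(psi)))
E
```

```text
[[0.6834 0.1928]
 [0.691  0.0646]
 [0.5237 0.0558]
 [0.5172 0.1826]] [0.1284 0.1675 0.1269 0.1665] [0.6038 0.1239]
yaw 0.0568473589169298 psi 0.06201035838590923 wall [0.6003 0.1863] move mm 16.95740348492551 -38.78095030218643
```

>>> drive_tool(motion=[{"linear": [17, -39, 0], "turn": 0.005, "hand": 100}, {"linear": [0, 0, 45], "turn": 0, "hand": 100}, {"linear": [0, 0, 45], "turn": 0, "hand": 100}, {"linear": [0, 0, 45], "turn": 0, "hand": 100}, {"linear": [0, 0, 40], "turn": 0, "hand": 100}])

```text
t: 3.5
position: [0.6, 0.186, 0.0454]
tool_rot: [1.0, 0.028, -0.0, 0.0]
wrist_force: [1.0, 0.5, 0.0]
gripper_width: 0.0871
grip_force: 0.0
```

>>> drive_tool(motion=[{"linear": [0, 0, 12], "turn": 0, "hand": 100}, {"linear": [0, 0, 0], "turn": 0, "hand": 0}, {"linear": [0, 0, 0], "turn": 0, "hand": 0}, {"linear": [0, 0, 0], "turn": 0, "hand": 0}, {"linear": [0, 0, 0], "turn": 0, "hand": 0}], grip_force=15)

```text
t: 4.0
position: [0.6019, 0.1874, 0.0378]
tool_rot: [1.0, 0.028, 0.002, -0.0]
wrist_force: [-0.6, 0.4, 0.0]
gripper_width: 0.0625
grip_force: 0.0
```

>>> drive_tool(motion=[{"linear": [0, 0, 0], "turn": 0, "hand": 0}, {"linear": [0, 0, 0], "turn": 0, "hand": 0}, {"linear": [0, 0, 0], "turn": 0, "hand": 0}, {"linear": [0, 0, 0], "turn": 0, "hand": 0}, {"linear": [0, 0, 0], "turn": 0, "hand": 0}])

```text
t: 4.5
position: [0.6004, 0.1869, 0.0354]
tool_rot: [1.0, 0.028, -0.0, 0.0]
wrist_force: [0.5, 0.4, 0.4]
gripper_width: 0.023
grip_force: 0.0
```

>>> drive_tool(motion=[{"linear": [0, 0, 0], "turn": 0, "hand": 0}, {"linear": [0, 0, 0], "turn": 0, "hand": 0}, {"linear": [0, 0, 0], "turn": 0, "hand": 0}, {"linear": [0, 0, 0], "turn": 0, "hand": 0}, {"linear": [0, 0, 0], "turn": 0, "hand": 0}])

```text
t: 5.0
position: [0.6004, 0.1864, 0.0354]
tool_rot: [1.0, 0.028, -0.0, 0.0]
wrist_force: [1.3, -1.7, -0.6]
gripper_width: 0.0047
grip_force: 15.0
```

>>> drive_tool(motion=[{"linear": [0, 0, 0], "turn": 0.05, "hand": 0}, {"linear": [0, 0, 0], "turn": 0.06, "hand": 0}, {"linear": [0, 0, 0], "turn": 0.051, "hand": 0}, {"linear": [0, 15, 0], "turn": 0, "hand": 0}, {"linear": [0, 20, 0], "turn": 0, "hand": 0}])

```text
t: 5.5
position: [0.5962, 0.1535, 0.0356]
tool_rot: [0.999, -0.05, -0.0, -0.001]
wrist_force: [-0.1, 0.5, -1.3]
gripper_width: 0.0052
grip_force: 15.0
```

>>> drive_tool(motion=[{"linear": [0, 20, 0], "turn": 0, "hand": 0}, {"linear": [0, 20, 0], "turn": 0, "hand": 0}, {"linear": [0, 20, 0], "turn": 0, "hand": 0}, {"linear": [0, 15, 0], "turn": 0, "hand": 0}, {"linear": [0, 0, 0], "turn": 0, "hand": 0}])

```text
t: 6.0
position: [0.5887, 0.0737, 0.0354]
tool_rot: [0.999, -0.054, -0.0, 0.001]
wrist_force: [-0.1, -1.3, -1.3]
gripper_width: 0.0049
grip_force: 15.0
```

```bash
python3 - <<'E'
from h import *
s=r.read_state();q=s['tool_rot'];print(s['t'],s['position'],2*np.arctan2(q[1],q[0]),s['q'],s['gripper_width'],s['grip_force'],s['wrist_force'])
a=vision.grab_frame('side')[145:325,225:425,::-1];b=vision.grab_frame('wrist')[:,:,::-1]
a=cv2.resize(a,(466,420));v=np.hstack([a,b]);cv2.imwrite('pics/w3.png',cv2.resize(v,(800,int(420*800/1026))))
cv2.imwrite('pics/w3w.png',b)
E
```

```text
6.0 [0.58869846 0.07368264 0.03540097] -0.10875117890687726 [ 0.3194016   0.42887535 -0.59205624  1.77591645  0.27797402  1.02177931
 -2.05717595] 0.0049475719024785186 15.000181620343938 [-0.08808532 -1.31506764 -1.27358651]
```

View pics/w3.png

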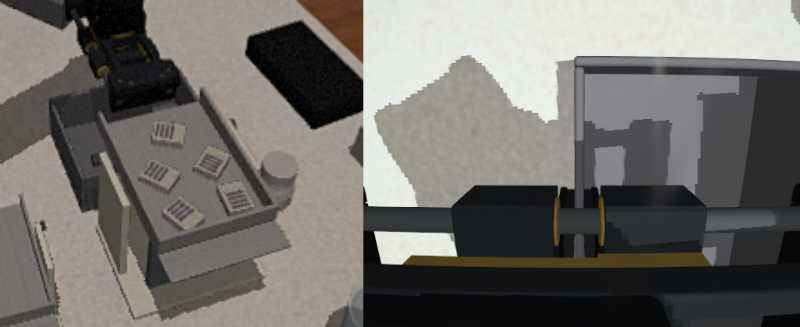

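The box came along square in the grip, with a gap of about 20 mm left. Next I'll release it and push it home from outside with closed fingers.

>>> drive_tool(motion=[{"linear": [0, 0, 0], "turn": 0, "hand": 40}, {"linear": [0, 0, 0], "turn": 0, "hand": 40}, {"linear": [0, 0, 0], "turn": 0, "hand": 40}, {"linear": [0, 0, -40], "turn": 0, "hand": 40}, {"linear": [0, 0, -45], "turn": 0, "hand": 40}])

```text
t: 6.6
position: [0.5871, 0.078, 0.1196]
tool_rot: [0.999, -0.052, -0.002, -0.0]
wrist_force: [1.1, -0.6, 0.3]
gripper_width: 0.0323
grip_force: 0.0
```

>>> drive_tool(motion=[{"linear": [0, -45, 0], "turn": 0, "hand": 0}, {"linear": [0, 0, 0], "turn": 0, "hand": 0}, {"linear": [0, 0, 0], "turn": 0, "hand": 0}, {"linear": [0, 0, 0], "turn": 0, "hand": 0}, {"linear": [0, 0, 0], "turn": 0, "hand": 0}])

```text
t: 7.1
position: [0.5933, 0.1211, 0.1198]
tool_rot: [0.999, -0.053, -0.001, 0.0]
wrist_force: [-0.4, -0.1, 0.3]
gripper_width: 0.0045
grip_force: 0.0
```

>>> drive_tool(motion=[{"linear": [0, 0, 45], "turn": 0, "hand": 0}, {"linear": [0, 0, 45], "turn": 0, "hand": 0}, {"linear": [0, 0, 0], "turn": 0, "hand": 0}, {"linear": [0, 15, 0], "turn": 0, "hand": 0}, {"linear": [0, 10, 0], "turn": 0, "hand": 0}])

```text
t: 7.6
position: [0.5927, 0.0958, 0.0328]
tool_rot: [0.999, -0.053, 0.002, 0.0]
wrist_force: [-0.3, -0.5, 0.3]
gripper_width: 0.0006
grip_force: 0.0
```

>>> drive_tool(motion=[{"linear": [0, 5, 0], "turn": 0, "hand": 0}, {"linear": [0, 5, 0], "turn": 0, "hand": 0}, {"linear": [0, 4, 0], "turn": 0, "hand": 0}, {"linear": [0, 3, 0], "turn": 0, "hand": 0}, {"linear": [0, 3, 0], "turn": 0, "hand": 0}])

```text
t: 8.1
position: [0.5906, 0.0806, 0.0327]
tool_rot: [0.999, -0.052, 0.002, -0.002]
wrist_force: [1.2, 6.1, 6.9]
gripper_width: 0.0005
grip_force: 3.6
```

>>> drive_tool(motion=[{"linear": [0, 3, 0], "turn": 0, "hand": 0}, {"linear": [0, 0, 0], "turn": 0, "hand": 0}])

```text
t: 8.3
position: [0.5902, 0.0772, 0.0327]
tool_rot: [0.999, -0.052, 0.002, -0.002]
wrist_force: [0.7, 4.8, 6.9]
gripper_width: 0.0004
grip_force: 3.1
```

>>> drive_tool(motion=[{"linear": [0, 3, 0], "turn": 0, "hand": 0}, {"linear": [0, 0, 0], "turn": 0, "hand": 0}])

```text
t: 8.5
position: [0.5899, 0.0743, 0.0327]
tool_rot: [0.999, -0.052, 0.002, -0.002]
wrist_force: [1.1, 5.0, 6.2]
gripper_width: 0.0004
grip_force: 3.2
```

```bash
python3 - <<'E'
from h import *
print(r.read_state()['t'])
a=vision.grab_frame('side')[145:325,225:425,::-1];b=vision.grab_frame('scene')[150:300,190:390,::-1]
cv2.imwrite('pics/w4.png',np.hstack([cv2.resize(a,(444,400),interpolation=2),cv2.resize(b,(533,400),interpolation=2)[:,:356]]))
E
```

```text
8.5
```

View pics/w4.png

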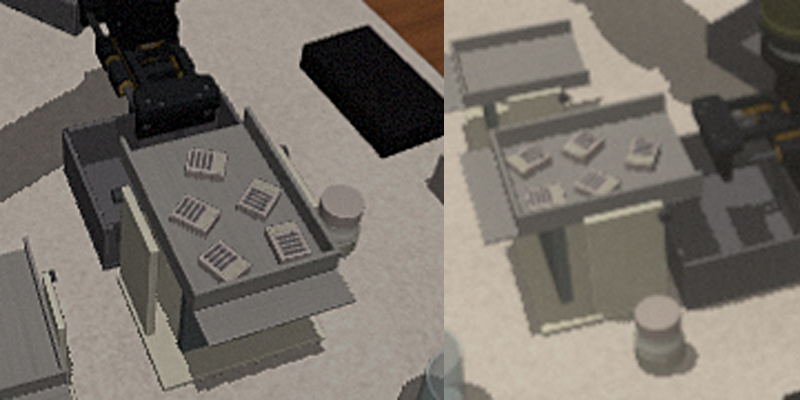

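The box is nearly touching the panel in both views: at (685,240) on the right and (115,250) on the left. I'll push on in small steps until the force rises.

>>> drive_tool(motion=[{"linear": [0, 2, 0], "turn": 0, "hand": 0}, {"linear": [0, 2, 0], "turn": 0, "hand": 0}])

```text
t: 8.8
position: [0.5895, 0.0709, 0.0326]
tool_rot: [0.999, -0.051, 0.002, -0.002]
wrist_force: [0.5, 7.2, 6.2]
gripper_width: 0.0007
grip_force: 3.6
```

>>> drive_tool(motion=[{"linear": [0, 2, 0], "turn": 0, "hand": 0}, {"linear": [0, 0, 0], "turn": 0, "hand": 0}])

```text
t: 9.0
position: [0.5892, 0.0684, 0.0326]
tool_rot: [0.999, -0.052, 0.002, -0.002]
wrist_force: [0.5, 5.6, 6.1]
gripper_width: 0.0009
grip_force: 3.2
```

>>> drive_tool(motion=[{"linear": [0, 2, 0], "turn": 0, "hand": 0}, {"linear": [0, 0, 0], "turn": 0, "hand": 0}])

```text
t: 9.2
position: [0.589, 0.0665, 0.0326]
tool_rot: [0.999, -0.052, 0.002, -0.002]
wrist_force: [1.1, 5.5, 7.1]
gripper_width: 0.0006
grip_force: 3.3
```

>>> drive_tool(motion=[{"linear": [0, 2, 0], "turn": 0, "hand": 0}, {"linear": [0, 0, 0], "turn": 0, "hand": 0}])

```text
t: 9.4
position: [0.5888, 0.0646, 0.0326]
tool_rot: [0.999, -0.052, 0.002, -0.002]
wrist_force: [0.4, 4.9, 6.3]
gripper_width: 0.0009
grip_force: 3.3
```

>>> drive_tool(motion=[{"linear": [0, 2, 0], "turn": 0, "hand": 0}, {"linear": [0, 0, 0], "turn": 0, "hand": 0}])

```text
t: 9.6
position: [0.5886, 0.0629, 0.0326]
tool_rot: [0.999, -0.051, 0.002, -0.002]
wrist_force: [0.4, 5.9, 6.7]
gripper_width: 0.0004
grip_force: 3.6
```

>>> drive_tool(motion=[{"linear": [0, 2, 0], "turn": 0, "hand": 0}, {"linear": [0, 0, 0], "turn": 0, "hand": 0}])

```text
t: 9.8
position: [0.5884, 0.0627, 0.0327]
tool_rot: [0.999, -0.051, 0.002, -0.003]
wrist_force: [1.2, 9.2, 6.4]
gripper_width: 0.0009
grip_force: 5.0
```

The force rise shows the box is flush against the panel. The tool can't tilt to get under the flange, and the cassettes leave no room for a finger inside the tray. So I'll tip the tray by pressing on top of its side wall ahead of the hinge, which also lowers it in a controlled way. First I retreat, turn 90° and take another look.

>>> drive_tool(motion=[{"linear": [0, -10, 0], "turn": 0, "hand": 0}, {"linear": [0, -10, 0], "turn": 0, "hand": 0}, {"linear": [0, 0, -45], "turn": 0, "hand": 0}, {"linear": [0, 0, -45], "turn": 0, "hand": 0}, {"linear": [0, 0, -45], "turn": 0, "hand": 0}])

```text
t: 10.3
position: [0.588, 0.0773, 0.1662]
tool_rot: [0.999, -0.052, -0.001, 0.001]
wrist_force: [0.5, -0.5, 0.2]
gripper_width: 0.0005
grip_force: 0.0
```

>>> drive_tool(motion=[{"linear": [0, 0, -45], "turn": 0, "hand": 0}, {"linear": [0, 0, -40], "turn": -0.14, "hand": 0}, {"linear": [0, 0, 0], "turn": -0.14, "hand": 0}, {"linear": [0, 0, 0], "turn": -0.14, "hand": 0}, {"linear": [0, 0, 0], "turn": -0.14, "hand": 0}])

```text
t: 10.8
position: [0.5886, 0.0771, 0.2504]
tool_rot: [0.974, 0.228, -0.0, 0.001]
wrist_force: [-0.8, -0.4, -0.6]
gripper_width: 0.0005
grip_force: 0.0
```

>>> drive_tool(motion=[{"linear": [0, 0, 0], "turn": -0.14, "hand": 0}, {"linear": [0, 0, 0], "turn": -0.14, "hand": 0}, {"linear": [0, 0, 0], "turn": -0.14, "hand": 0}, {"linear": [0, 0, 0], "turn": -0.14, "hand": 0}, {"linear": [0, 0, 0], "turn": -0.14, "hand": 0}])

```text
t: 11.3
position: [0.5885, 0.0771, 0.2499]
tool_rot: [0.836, 0.548, -0.001, 0.0]
wrist_force: [0.6, 0.4, 0.3]
gripper_width: 0.0003
grip_force: 0.0
```

>>> drive_tool(motion=[{"linear": [0, 0, 0], "turn": -0.14, "hand": 0}, {"linear": [0, 0, 0], "turn": -0.14, "hand": 0}, {"linear": [0, 0, 0], "turn": -0.03, "hand": 0}, {"linear": [0, 0, 0], "turn": 0, "hand": 0}, {"linear": [0, 0, 0], "turn": 0, "hand": 0}])

```text
t: 11.8
position: [0.5887, 0.0774, 0.2503]
tool_rot: [0.744, 0.668, -0.0, -0.0]
wrist_force: [-0.4, 0.0, 0.1]
gripper_width: 0.0002
grip_force: 0.0
```

```bash
python3 - <<'E'
from h import *
s=r.read_state();q=s['tool_rot'];print(s['t'],s['position'],2*np.arctan2(q[1],q[0]),s['q'],s['wrist_force'])
m=vision.camera_model('wrist');R=np.array(m['R']);print(-R.T@m['t'],R.round(2).tolist())
a=vision.grab_frame('side')[145:325,225:425,::-1];b=vision.grab_frame('scene')[150:300,190:390,::-1]
cv2.imwrite('pics/w5.png',np.hstack([cv2.resize(a,(444,400),interpolation=2),cv2.resize(b,(533,400),interpolation=2)[:,:356]]))
E
```

```text
11.8 [0.58874216 0.07739929 0.25029504] 1.4624141829837571 [ 0.53692634  0.29159402 -0.86601574  1.53163092  0.22349535  1.42223622
 -0.44988081] [-0.3524412   0.00570962  0.08424749]
[0.59560271 0.14543075 0.41120496] [[0.99, -0.11, 0.0], [-0.1, -0.96, 0.25], [-0.03, -0.25, -0.97]]
```

View pics/w5.png

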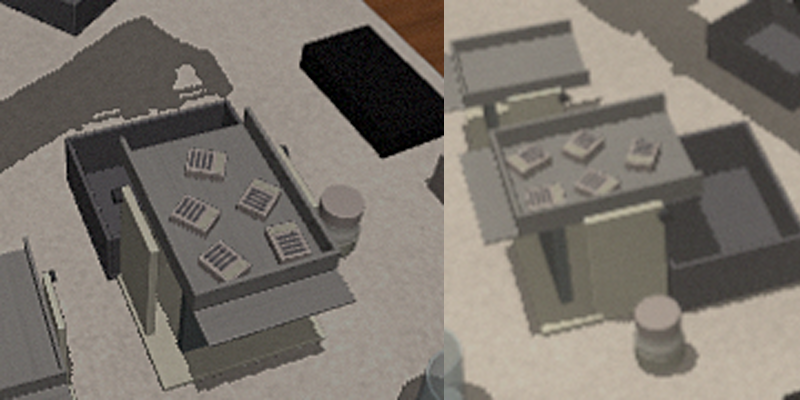

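The box stands against the panel in both views. Its far rim corners are at side (66,138) and (240,102), and the right wall's front top corner is at side (247,112), scene (705,178). I'll compute the centring and the press point.

```bash
python3 - <<'E'
from h import *
np.set_printoptions(precision=4,suppress=True)
B=lambda L:np.array(L)/2.22+[225,145]; A=lambda L:(np.array(L)-[444,0.])/2.666+[190,150]
e=plane('side',B([(66,138),(240,102)]),.06)[:,:2]; w=plane('side',B([(247,112),(122,140)]),.139)[:,:2]
w2=plane('scene',A([(705,178),(664,96)]),.139)[:,:2]
o=np.array([.568,-.1295]);y=np.array([.1047,.9945]);x=np.array([.9945,-.1047])
for n,q in [('box far',e),('wall front side',w),('scene',w2)]: print(n,q,np.c_[(q-o)@x,(q-o)@y],np.linalg.norm(q[0]-q[1]))
print('box x rel tray', (e.mean(0)-w.mean(0))@x, 'edge ang',np.arctan2(*(e[1]-e[0])[::-1]))
# press target: outer wall x=59 -> 62, y=89.5
for wm in (w.mean(0),w2.mean(0)): 
    t=wm+.062*x-.0005*y; d=t-r.read_state()['position'][:2]; print('target',t,'tool move',d@y*1e3,d@x*1e3)
E
```

```text
box far [[0.5022 0.0572]
 [0.6782 0.0318]] [[-0.085   0.1788]
 [ 0.0927  0.172 ]] 0.17784718850246803
wall front side [[ 0.628  -0.0506]
 [ 0.5167 -0.0365]] [[ 0.0514  0.0848]
 [-0.0608  0.0871]] 0.11220672147289863
scene [[ 0.6404 -0.0409]
 [ 0.5233 -0.0302]] [[ 0.0627  0.0957]
 [-0.0548  0.0941]] 0.11756577080124443
box x rel tray 0.008575568514984087 edge ang -0.1431162266480723
target [ 0.6339 -0.0505] tool move -122.5758801725339 58.27437977058972
target [ 0.6435 -0.0426] tool move -113.64307605425716 66.93288896127329
```

>>> drive_tool(motion=[{"linear": [-20, 31, 0], "turn": 0, "hand": 0}, {"linear": [-30, 31, 0], "turn": 0, "hand": 0}, {"linear": [-34, 0, 0], "turn": 0, "hand": 0}, {"linear": [-34, 0, 0], "turn": 0, "hand": 0}, {"linear": [0, 0, 30], "turn": 0, "hand": 0}])

```text
t: 12.4
position: [0.6406, -0.0539, 0.2235]
tool_rot: [0.747, 0.665, 0.001, 0.004]
wrist_force: [-0.1, -1.2, -1.3]
gripper_width: 0.0007
grip_force: 0.0
```

>>> drive_tool(motion=[{"linear": [0, 0, 30], "turn": 0, "hand": 0}, {"linear": [0, 0, 30], "turn": 0, "hand": 0}, {"linear": [0, 0, 10], "turn": 0, "hand": 0}, {"linear": [0, 0, 0], "turn": 0, "hand": 0}, {"linear": [0, 0, 0], "turn": 0, "hand": 0}])

```text
t: 12.9
position: [0.6389, -0.0461, 0.1519]
tool_rot: [0.744, 0.669, 0.001, 0.001]
wrist_force: [0.4, 0.1, 0.0]
gripper_width: 0.0005
grip_force: 0.0
```

```bash
python3 - <<'E'
from h import *
s=r.read_state();q=s['tool_rot'];print(s['t'],s['position'],2*np.arctan2(q[1],q[0]),s['wrist_force'])
a=vision.grab_frame('side')[165:285,235:385,::-1];b=vision.grab_frame('scene')[180:260,220:320,::-1]
cv2.imwrite('pics/w6.png',np.hstack([cv2.resize(a,(400,320),interpolation=2),cv2.resize(b,(400,320),interpolation=2)]))
E
```

```text
12.9 [ 0.63887871 -0.04613099  0.15190922] 1.4646601271303163 [0.36018152 0.11159062 0.01869359]
```

View pics/w6.png

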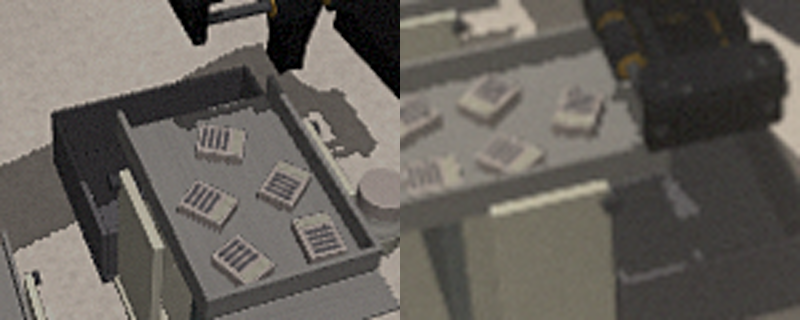

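The finger tips hang just above the right wall's front end, near (285,68) in the side half, and the cassettes haven't moved. I'll shift back 3 mm and feel for contact.

>>> drive_tool(motion=[{"linear": [-3, 0, 5], "turn": 0, "hand": 0}, {"linear": [0, 0, 3], "turn": 0, "hand": 0}, {"linear": [0, 0, 0], "turn": 0, "hand": 0}])

```text
t: 13.3
position: [0.6374, -0.0497, 0.1421]
tool_rot: [0.744, 0.668, -0.0, -0.0]
wrist_force: [-0.3, -0.4, -0.6]
gripper_width: 0.0003
grip_force: 0.0
```

>>> drive_tool(motion=[{"linear": [0, 0, 2], "turn": 0, "hand": 0}, {"linear": [0, 0, 1], "turn": 0, "hand": 0}, {"linear": [0, 0, 0], "turn": 0, "hand": 0}])

```text
t: 13.6
position: [0.6377, -0.0493, 0.1395]
tool_rot: [0.744, 0.669, -0.0, 0.0]
wrist_force: [-0.6, -0.5, -0.3]
gripper_width: 0.0003
grip_force: 0.0
```

>>> drive_tool(motion=[{"linear": [0, 0, 1], "turn": 0, "hand": 0}, {"linear": [0, 0, 1], "turn": 0, "hand": 0}, {"linear": [0, 0, 0], "turn": 0, "hand": 0}])

```text
t: 13.9
position: [0.6378, -0.0492, 0.139]
tool_rot: [0.744, 0.669, -0.0, 0.0]
wrist_force: [-3.5, 0.9, 8.0]
gripper_width: 0.0004
grip_force: 4.0
```

>>> drive_tool(motion=[{"linear": [0, 0, 1], "turn": 0, "hand": 0}, {"linear": [0, 0, 1], "turn": 0, "hand": 0}, {"linear": [0, 0, 0], "turn": 0, "hand": 0}])

```text
t: 14.2
position: [0.638, -0.0482, 0.1376]
tool_rot: [0.743, 0.669, 0.0, 0.0]
wrist_force: [-3.4, 0.7, 9.3]
gripper_width: 0.0005
grip_force: 4.9
```

>>> drive_tool(motion=[{"linear": [0, 0, 1], "turn": 0, "hand": 0}, {"linear": [0, 0, 1], "turn": 0, "hand": 0}, {"linear": [0, 0, 1], "turn": 0, "hand": 0}, {"linear": [0, 0, 0], "turn": 0, "hand": 0}])

```text
t: 14.6
position: [0.6382, -0.0466, 0.1352]
tool_rot: [0.743, 0.669, 0.001, -0.0]
wrist_force: [-2.7, 3.2, 11.5]
gripper_width: 0.0005
grip_force: 6.0
```

>>> drive_tool(motion=[{"linear": [0, 0, 1], "turn": 0, "hand": 0}, {"linear": [0, 0, 1], "turn": 0, "hand": 0}, {"linear": [0, 0, 1], "turn": 0, "hand": 0}, {"linear": [0, 0, 0], "turn": 0, "hand": 0}])

```text
t: 15.0
position: [0.6385, -0.045, 0.1325]
tool_rot: [0.743, 0.67, 0.002, -0.001]
wrist_force: [-3.7, 4.9, 12.9]
gripper_width: 0.0004
grip_force: 6.5
```

```bash
python3 - <<'E'
from h import *
s=r.read_state();print(s['t'],s['position'],s['wrist_force'])
# flange edge pixels before/after: rough motion of the tray seen as image change
a=cv2.cvtColor(vision.grab_frame('side'),cv2.COLOR_RGB2GRAY);b=cv2.cvtColor(cv2.imread('pics/side0.png'),cv2.COLOR_BGR2GRAY)
g0=np.float32([[B] for B in [(319.5,300.5),(384.7,279.8),(326,262),(355,253),(313,218)]])
p,st,er=cv2.calcOpticalFlowPyrLK(b,a,g0,None,winSize=(15,15),maxLevel=3);print(np.c_[g0[:,0],p[:,0],st,er].round(1))
m=vision.camera_model('side')
o=np.array([.568,-.1295,0]);y=np.array([.1047,.9945,0]);x=np.array([.9945,-.1047,0])
for th in(0,.2,.4,.6,.8,1):
  P=[o+sx*x+y*(.05-.155*np.cos(th))+np.array([0,0,.115+.155*np.sin(th)]) for sx in(-.059,.059)]
  print(th,cv2.projectPoints(np.array(P),cv2.Rodrigues(np.array(m['R']))[0],np.array(m['t']),np.array(m['camera_matrix']),np.array(m['dist']))[0].reshape(-1).round(1))
E
```

```text
15.0 [ 0.63845395 -0.04502909  0.13247729] [-3.65040774  4.93140878 12.8740211 ]
[[319.5 300.5 320.1 287.7   1.   20.1]
 [384.7 279.8 386.5 265.9   1.   13.9]
 [326.  262.  218.6 226.    1.   59.4]
 [355.  253.  355.4 243.    1.   16. ]
 [313.  218.  246.5 112.    1.   55.2]]
0 [320.6 301.8 386.7 281.2]
0.2 [321.4 289.4 389.5 268.7]
0.4 [320.6 273.4 390.5 253. ]
0.6 [318.2 254.6 389.2 234.7]
0.8 [314.1 234.1 385.8 215.2]
1 [308.6 213.4 380.4 195.5]
```

Flange tracking puts the tilt at about 0.2 rad after a 6.5 mm drop, which fits the lever geometry. I'll keep pressing.

>>> drive_tool(motion=[{"linear": [-1, 0, 1], "turn": 0, "hand": 0}, {"linear": [0, 0, 1], "turn": 0, "hand": 0}, {"linear": [-1, 0, 1], "turn": 0, "hand": 0}, {"linear": [0, 0, 1], "turn": 0, "hand": 0}, {"linear": [0, 0, 0], "turn": 0, "hand": 0}])

```text
t: 15.55
position: [0.6386, -0.0435, 0.1289]
tool_rot: [0.742, 0.67, 0.004, -0.002]
wrist_force: [-3.7, 10.4, 13.4]
gripper_width: 0.0003
grip_force: 7.8
```

>>> drive_tool(motion=[{"linear": [-1, 0, 1], "turn": 0, "hand": 0}, {"linear": [0, 0, 1], "turn": 0, "hand": 0}, {"linear": [0, 0, 1], "turn": 0, "hand": 0}, {"linear": [0, 0, 1], "turn": 0, "hand": 0}, {"linear": [0, 0, 0], "turn": 0, "hand": 0}])

```text
t: 16.05
position: [0.6388, -0.0422, 0.1249]
tool_rot: [0.741, 0.671, 0.005, -0.003]
wrist_force: [-2.9, 13.9, 11.3]
gripper_width: 0.0004
grip_force: 8.3
```

```bash
cat > tilt.py <<'E'
from h import *
s=r.read_state();print(s['t'],s['position'],s['wrist_force'])
im=vision.grab_frame('side');cv2.imwrite('pics/t.png',im[:,:,::-1])
# flange left corner column: strongest downward bright->dark edge along cols 335-345 (flange front lower edge)
a=cv2.cvtColor(im,cv2.COLOR_RGB2GRAY)
b=cv2.cvtColor(cv2.imread('pics/side0.png'),cv2.COLOR_BGR2GRAY)
best=[]
for nm,(u,v) in {'L':(320,300),'R':(385,280)}.items():
    t=b[v-9:v+9,u-9:u+9];rg=a[v-110:v+15,u-25:u+25];q=cv2.matchTemplate(rg,t,cv2.TM_CCOEFF_NORMED);_,mx,_,l=cv2.minMaxLoc(q);print(nm,round(mx,2),l[0]+u-25+9,l[1]+v-110+9)
# cassettes: bright pixels in region
E
python3 tilt.py
```

```text
16.05 [ 0.63875869 -0.04215827  0.12486563] [-2.90852545 13.8510227  11.32481408]
L 0.73 313 254
R 0.74 387 257
```

>>> drive_tool(motion=[{"linear": [1, 0, 1], "turn": 0, "hand": 0}, {"linear": [1, 0, 1], "turn": 0, "hand": 0}, {"linear": [1, 0, 1], "turn": 0, "hand": 0}, {"linear": [1, 0, 1], "turn": 0, "hand": 0}, {"linear": [0, 0, 0], "turn": 0, "hand": 0}])

```text
t: 16.6
position: [0.6389, -0.0406, 0.1199]
tool_rot: [0.742, 0.671, 0.004, -0.002]
wrist_force: [-1.5, 9.5, 8.1]
gripper_width: 0.0008
grip_force: 6.2
```

```bash
python3 tilt.py
```

```text
16.6 [ 0.63886238 -0.0405873   0.11989108] [-1.45275972  9.49878902  8.14073331]
L 0.77 311 245
R 0.74 386 257
```

View pics/t.png

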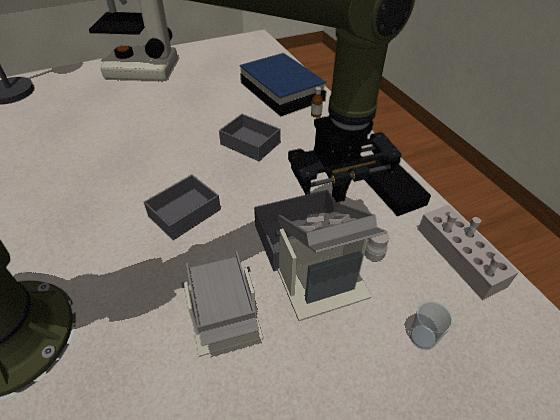

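The tray is tipped about 0.65 rad, with the flange corners near (306,245) and (383,230), and the cassettes have moved toward the lip around (325,218). That was picture 11, one over the limit of 10, so I'll view no more and work from numbers.

>>> drive_tool(motion=[{"linear": [1, 0, 1], "turn": 0, "hand": 0}, {"linear": [0, 0, 1], "turn": 0, "hand": 0}, {"linear": [0, 0, 1], "turn": 0, "hand": 0}, {"linear": [0, 0, 1], "turn": 0, "hand": 0}, {"linear": [0, 0, 0], "turn": 0, "hand": 0}])

```text
t: 17.15
position: [0.6389, -0.04, 0.1151]
tool_rot: [0.742, 0.67, 0.004, -0.002]
wrist_force: [-0.1, 9.0, 5.1]
gripper_width: 0.0003
grip_force: 5.2
```

>>> drive_tool(motion=[{"linear": [0, 0, 1], "turn": 0, "hand": 0}, {"linear": [0, 0, 1], "turn": 0, "hand": 0}, {"linear": [0, 0, 0], "turn": 0, "hand": 0}, {"linear": [0, 0, 0], "turn": 0, "hand": 0}, {"linear": [0, 0, 0], "turn": 0, "hand": 0}])

```text
t: 17.65
position: [0.6388, -0.0401, 0.1129]
tool_rot: [0.742, 0.67, 0.004, -0.002]
wrist_force: [0.1, 9.9, 4.8]
gripper_width: 0.0004
grip_force: 4.9
```

```bash
cat > cas.py <<'E'
from h import *
s=r.read_state();print(s['t'],s['position'],s['wrist_force'])
for n,(u0,v0,u1,v1) in {'scene':(205,180,385,265),'side':(240,150,390,275)}.items():
    im=vision.grab_frame(n);cv2.imwrite(f'pics/{n}_l.png',im[:,:,::-1]);c=im[v0:v1,u0:u1].astype(int)
    b=cv2.imread(f'pics/{n}0.png')[:,:,::-1]
    m=((c.min(2)>125)).astype(np.uint8)
    k,_,st,ce=cv2.connectedComponentsWithStats(m)
    print(n,[(int(a[4]),*(np.round(e+[u0,v0]).astype(int).tolist())) for a,e in zip(st[1:],ce[1:]) if 12<a[4]<700])
E
python3 cas.py; python3 tilt.py
```

```text
17.65 [ 0.63882861 -0.04006262  0.11289477] [0.06457447 9.94826543 4.78752685]
scene [(20, 209, 181), (13, 230, 217), (132, 248, 233), (44, 270, 263)]
side [(40, 365, 156), (70, 320, 179), (121, 288, 243), (541, 258, 265)]
17.75 [ 0.63884551 -0.0400629   0.11290576] [-0.26990571 10.36652979  3.94011657]
L 0.66 306 228
R 0.77 375 221
```

```bash
cat > blob.py <<'E'
import cv2,numpy as np,sys
for f,(u0,v0,u1,v1) in [(sys.argv[1],(205,180,385,265)),(sys.argv[2],(240,150,390,285))]:
    c=cv2.imread('pics/'+f)[v0:v1,u0:u1]
    for T in (100,125):
        m=cv2.morphologyEx((c.min(2)>T).astype(np.uint8),cv2.MORPH_CLOSE,np.ones((3,3)))
        k,_,st,ce=cv2.connectedComponentsWithStats(m)
        print(f,T,[(int(a[4]),*(np.round(e+[u0,v0]).astype(int).tolist())) for a,e in zip(st[1:],ce[1:]) if 12<a[4]<800])
E
python3 blob.py scene0.png side0.png; python3 blob.py scene_l.png side_l.png
```

```text
scene0.png 100 [(40, 211, 181), (59, 270, 262)]
scene0.png 125 [(32, 224, 185), (27, 238, 204), (28, 262, 208), (27, 218, 210), (32, 250, 219), (38, 232, 223), (268, 210, 254), (42, 270, 263)]
side0.png 100 []
side0.png 125 [(398, 263, 158)]
scene_l.png 100 [(170, 215, 189), (186, 232, 190), (67, 269, 262)]
scene_l.png 125 [(22, 209, 181), (13, 230, 217), (132, 248, 233), (44, 270, 263)]
side_l.png 100 [(51, 366, 156), (84, 320, 180), (270, 292, 260)]
side_l.png 125 [(40, 365, 156), (70, 320, 179), (121, 288, 243), (56, 298, 280)]
```

Tilt is about 0.85 rad and the scene view no longer shows bright cassette blobs on the tray. I'll press slightly further, dwell, then lower by raising the finger 1 mm per row.

>>> drive_tool(motion=[{"linear": [0, 0, 1], "turn": 0, "hand": 0}, {"linear": [0, 0, 1], "turn": 0, "hand": 0}, {"linear": [0, 0, 0], "turn": 0, "hand": 0}, {"linear": [0, 0, 0], "turn": 0, "hand": 0}, {"linear": [0, 0, 0], "turn": 0, "hand": 0}])

```text
t: 18.3
position: [0.6388, -0.0402, 0.1107]
tool_rot: [0.742, 0.67, 0.004, -0.002]
wrist_force: [0.4, 8.2, 2.8]
gripper_width: 0.0005
grip_force: 4.7
```

>>> drive_tool(motion=[{"linear": [0, 0, -1], "turn": 0, "hand": 0}, {"linear": [0, 0, -1], "turn": 0, "hand": 0}, {"linear": [-1, 0, -1], "turn": 0, "hand": 0}, {"linear": [0, 0, -1], "turn": 0, "hand": 0}, {"linear": [0, 0, -1], "turn": 0, "hand": 0}])

```text
t: 18.8
position: [0.6388, -0.0402, 0.1158]
tool_rot: [0.742, 0.671, 0.004, -0.003]
wrist_force: [0.2, 10.7, 4.0]
gripper_width: 0.0003
grip_force: 5.1
```

>>> drive_tool(motion=[{"linear": [-1, 0, -1], "turn": 0, "hand": 0}, {"linear": [0, 0, -1], "turn": 0, "hand": 0}, {"linear": [0, 0, -1], "turn": 0, "hand": 0}, {"linear": [-1, 0, -1], "turn": 0, "hand": 0}, {"linear": [0, 0, -1], "turn": 0, "hand": 0}])

```text
t: 19.3
position: [0.6387, -0.0411, 0.1216]
tool_rot: [0.742, 0.671, 0.005, -0.003]
wrist_force: [-0.4, 12.0, 6.9]
gripper_width: 0.0005
grip_force: 6.1
```

```bash
python3 cas.py; python3 tilt.py
```

```text
19.3 [ 0.63874698 -0.04109727  0.12155989] [-0.35563421 11.97317763  6.93032412]
scene [(113, 251, 230), (44, 270, 263)]
side [(41, 367, 152), (72, 321, 176), (38, 317, 186), (120, 288, 243), (547, 258, 265)]
19.4 [ 0.63879625 -0.04116995  0.12191506] [-2.01584107 11.14383832  8.71261346]
L 0.75 312 249
R 0.74 386 257
```

>>> drive_tool(motion=[{"linear": [0, 0, -1], "turn": 0, "hand": 0}, {"linear": [0, 0, -1], "turn": 0, "hand": 0}, {"linear": [-1, 0, -1], "turn": 0, "hand": 0}, {"linear": [0, 0, -1], "turn": 0, "hand": 0}, {"linear": [0, 0, -1], "turn": 0, "hand": 0}])

```text
t: 19.95
position: [0.6386, -0.0427, 0.1271]
tool_rot: [0.742, 0.671, 0.004, -0.002]
wrist_force: [-2.1, 10.1, 9.9]
gripper_width: 0.0004
grip_force: 6.4
```

>>> drive_tool(motion=[{"linear": [-1, 0, -1], "turn": 0, "hand": 0}, {"linear": [0, 0, -1], "turn": 0, "hand": 0}, {"linear": [0, 0, -1], "turn": 0, "hand": 0}, {"linear": [-1, 0, -1], "turn": 0, "hand": 0}, {"linear": [0, 0, -1], "turn": 0, "hand": 0}])

```text
t: 20.45
position: [0.6384, -0.0454, 0.1327]
tool_rot: [0.742, 0.671, 0.004, -0.002]
wrist_force: [-2.2, 10.1, 12.3]
gripper_width: 0.0006
grip_force: 6.8
```

>>> drive_tool(motion=[{"linear": [-1, 0, -1], "turn": 0, "hand": 0}, {"linear": [0, 0, -1], "turn": 0, "hand": 0}, {"linear": [0, 0, -1], "turn": 0, "hand": 0}, {"linear": [0, 0, -1], "turn": 0, "hand": 0}, {"linear": [0, 0, -1], "turn": 0, "hand": 0}])

```text
t: 20.95
position: [0.638, -0.0484, 0.1376]
tool_rot: [0.742, 0.67, 0.003, -0.001]
wrist_force: [-4.0, 7.1, 11.3]
gripper_width: 0.0004
grip_force: 6.1
```

>>> drive_tool(motion=[{"linear": [0, 0, -1], "turn": 0, "hand": 0}, {"linear": [0, 0, -1], "turn": 0, "hand": 0}, {"linear": [0, 0, -1], "turn": 0, "hand": 0}, {"linear": [0, 0, -1], "turn": 0, "hand": 0}, {"linear": [0, 0, 0], "turn": 0, "hand": 0}])

```text
t: 21.45
position: [0.6378, -0.0535, 0.1392]
tool_rot: [0.743, 0.669, 0.001, 0.0]
wrist_force: [-0.3, 3.6, 6.0]
gripper_width: 0.0007
grip_force: 2.7
```

```bash
python3 cas.py; python3 tilt.py; python3 blob.py scene_l.png side_l.png
```

```text
21.45 [ 0.63776113 -0.05347833  0.13924067] [-0.30991902  3.57446159  5.95266012]
scene [(22, 209, 181), (88, 244, 185), (37, 224, 185), (528, 236, 212), (451, 210, 243), (77, 256, 229), (43, 270, 263)]
side [(77, 324, 172), (122, 288, 243), (539, 258, 265)]
21.55 [ 0.6377726  -0.0534514   0.13923746] [-0.56233287  2.93172966  5.54796099]
L 0.99 320 300
R 0.99 385 280
scene_l.png 100 [(46, 212, 181), (103, 257, 229), (64, 269, 262)]
scene_l.png 125 [(24, 209, 181), (131, 238, 185), (527, 210, 241), (78, 256, 229), (43, 270, 263)]
side_l.png 100 [(88, 324, 172), (21, 321, 207), (132, 288, 243), (50, 294, 279)]
side_l.png 125 [(77, 324, 172), (122, 288, 243)]
```

The tray is level again, with the flange corners back on their original pixels. I'll lift off, move clear and count the cassettes numerically.

>>> drive_tool(motion=[{"linear": [0, 0, -1], "turn": 0, "hand": 0}, {"linear": [0, 0, -2], "turn": 0, "hand": 0}, {"linear": [0, 0, -5], "turn": 0, "hand": 0}, {"linear": [0, 0, -40], "turn": 0, "hand": 0}, {"linear": [0, 0, -45], "turn": 0, "hand": 0}])

```text
t: 22.1
position: [0.6356, -0.0554, 0.2305]
tool_rot: [0.744, 0.668, -0.002, -0.002]
wrist_force: [0.7, -0.2, -0.1]
gripper_width: 0.0007
grip_force: 0.0
```

>>> drive_tool(motion=[{"linear": [45, -30, -20], "turn": 0, "hand": 0}, {"linear": [45, -30, 0], "turn": 0, "hand": 0}, {"linear": [35, 0, 0], "turn": 0, "hand": 0}, {"linear": [45, 0, 0], "turn": 0, "hand": 0}, {"linear": [0, 0, 0], "turn": 0, "hand": 0}])

```text
t: 22.6
position: [0.5991, 0.1192, 0.2495]
tool_rot: [0.74, 0.673, 0.001, -0.001]
wrist_force: [-0.1, 1.0, 0.9]
gripper_width: 0.0005
grip_force: 0.0
```

>>> drive_tool(motion=[{"linear": [0, 0, 0], "turn": 0, "hand": 0}, {"linear": [0, 0, 0], "turn": 0, "hand": 0}])

```text
t: 22.8
position: [0.601, 0.1091, 0.2485]
tool_rot: [0.744, 0.668, -0.001, 0.0]
wrist_force: [-0.0, 0.3, -0.1]
gripper_width: 0.0005
grip_force: 0.0
```

```bash
cat > fin.py <<'E'
from h import *
np.set_printoptions(precision=3,suppress=True)
s=r.read_state();print(s['t'],s['position'],s['wrist_force'])
o=np.array([.568,-.1295,0]);y=np.array([.1047,.9945,0]);x=np.array([.9945,-.1047,0])
for n in('scene','side','wrist'):
    m=vision.camera_model(n);im=vision.grab_frame(n)
    # rectify regions in the stand frame (x right, y up, 4px per cm*... 2 px/mm): tray floor z=.129, box floor z=.015
    for nm,z,y0,y1 in(('tray',.129,-.075,.088),('box',.012,.052,.178)):
        hx=.055 if nm=='tray' else .08
        C=np.array([o+sx*hx*x+yy*y+[0,0,z] for sx,yy in((-1,y1),(1,y1),(1,y0),(-1,y0))])
        p=cv2.projectPoints(C,cv2.Rodrigues(np.array(m['R']))[0],np.array(m['t']),np.array(m['camera_matrix']),np.array(m['dist']))[0].reshape(-1,2).astype(np.float32)
        W,H=int(4000*hx),int(2000*(y1-y0))
        w=cv2.warpPerspective(im,cv2.getPerspectiveTransform(p,np.float32([[0,0],[W,0],[W,H],[0,H]])),(W,H))
        cv2.imwrite(f'pics/f_{n}_{nm}.png',w[:,:,::-1]);g=w.min(2)
        k=cv2.morphologyEx((g>115).astype(np.uint8),cv2.MORPH_CLOSE,np.ones((9,9)))
        _,_,st,ce=cv2.connectedComponentsWithStats(k)
        print(n,nm,'med',np.median(g),'inimg',p.min(0),p.max(0),[(int(a[4]),int(e[0]/2-hx*1e3),int(y1*1e3-e[1]/2)) for a,e in zip(st[1:],ce[1:]) if a[4]>300])
E
python3 fin.py
```

```text
22.8 [0.601 0.109 0.248] [-0.004  0.303 -0.072]
scene tray med 123.0 inimg [205.205 189.593] [283.805 234.646] [(53290, 0, 10)]
scene box med 76.0 inimg [256.212 210.125] [322.535 263.678] [(5633, -38, 151), (2471, 10, 140), (330, -79, 81), (1279, -48, 67)]
side tray med 102.0 inimg [282.71  197.658] [377.351 280.839] []
side box med 102.0 inimg [257.829 205.652] [348.723 266.685] [(4671, -39, 129)]
wrist tray med 0.0 inimg [210.343 363.28 ] [327.69  487.052] []
wrist box med 25.0 inimg [202.549 232.896] [337.762 326.843] []
```

>>> drive_tool(motion=[{"linear": [-40, 0, 0], "turn": 0, "hand": 0}, {"linear": [-40, 0, 0], "turn": 0, "hand": 0}, {"linear": [-40, 0, 0], "turn": 0, "hand": 0}, {"linear": [0, 0, 0], "turn": 0, "hand": 0}, {"linear": [0, 0, 0], "turn": 0, "hand": 0}])

```text
t: 23.45
position: [0.588, -0.0108, 0.2488]
tool_rot: [0.745, 0.667, -0.0, 0.0]
wrist_force: [0.3, 0.4, 0.4]
gripper_width: 0.0004
grip_force: 0.0
```

```bash
python3 - <<'E'
from h import *
o=np.array([.568,-.1295,0]);y=np.array([.1047,.9945,0]);x=np.array([.9945,-.1047,0])
print(r.read_state()['position'])
def rect(im,m,z,y0,y1,hx):
    C=np.array([o+sx*hx*x+yy*y+[0,0,z] for sx,yy in((-1,y1),(1,y1),(1,y0),(-1,y0))])
    p=cv2.projectPoints(C,cv2.Rodrigues(np.array(m['R']))[0],np.array(m['t']),np.array(m['camera_matrix']),np.array(m['dist']))[0].reshape(-1,2).astype(np.float32)
    W,H=int(4000*hx),int(2000*(y1-y0))
    return cv2.warpPerspective(im,cv2.getPerspectiveTransform(p,np.float32([[0,0],[W,0],[W,H],[0,H]])),(W,H)),p
for n in('side','wrist'):
    m=vision.camera_model(n);im=vision.grab_frame(n)[:,:,::-1].copy()
    L=[('tray now',im,.119,-.068,.085,.052)] if n=='side' else []
    if n=='side':L.append(('tray start',cv2.imread('pics/side0.png'),.119,-.068,.085,.052))
    else:L.append(('box',im,.008,.058,.172,.078))
    for nm,i,*a in L:
        w,p=rect(i,m,*a);g=w.min(2);md=np.median(g)
        k=cv2.morphologyEx((g>md+28).astype(np.uint8),cv2.MORPH_CLOSE,np.ones((7,7)))
        _,_,st,ce=cv2.connectedComponentsWithStats(k)
        print(n,nm,md,g.std(),p.min(0),p.max(0),[(int(a_[4]/4),int(e[0]/2-a[3]*1e3),int(a[2]*1e3-e[1]/2)) for a_,e in zip(st[1:],ce[1:]) if a_[4]>250])
        if nm=='box':
            q=cv2.resize(g,(52,26),interpolation=cv2.INTER_AREA)
            print('\n'.join(''.join(' .:-=+*#%@'[min(9,int(v)//26)] for v in rr) for rr in q))
E
```

```text
[ 0.58795471 -0.01080667  0.24877408]
side tray now 107.0 8.472981929136328 [284.6867  202.72345] [372.73462 280.38763] []
side tray start 100.0 13.794287605134953 [284.6867  202.72345] [372.73462 280.38763] []
wrist box 80.0 42.162365860775914 [200.3143  136.50586] [339.67395 233.94208] [(8023, -9, 134)]
=++++++==+++++++=-----------------------------------
=++++++==+++++++=-----------------------------------
-+++++++=+++****+--==+++++=----------+=------:----==
-++++++++++#%%%#*==-=++++++========-=++=====-==---==
=++++++++%%%#++++**--+++++===+++++**++++++++=--::-==
=++++++++%%+++***+**-=+++*%%%%%%%%%#+++++==--:-+*#%+
=++++++++*+**++++++#+-++++%%%%%#****==++=---=*%%%%%*
-+++++++++++#++++++*#==+++%%#+**#%%%#-=+-=*#%%%%#*+=
-+++++++++++*#++++++#*-++++*####*#%#%+=++#%%%%#++++=
-++++++++++++#*+**####++++###*#*#*%%%#==++%#*++++++=
=+++++++++++++#####**+++++*#******#%%%*+++++++==+++=
=+++++++=--===***++=+++====#*#*#+#*%%##+++=====-=++=
=+++++++=:---------------:-=#*#*###*+-------:::-=++=
-+++++++-::::::::::::::::::-+*#*+=---::::::::::-=++=
-+++++++=:::::::::::::::::::----:::::::::::::::-=++=
=+++++++=:::::::::::::::::::::::::::::::::::::::=++=
=+++++++=-:::::::::::::::::::::::::::::::::::::-=++=
=+++++++=::::::::::::::::::::::::::::::::::::::-=++=
-+++++++-:::::::::::::::::::::::::::::::::::::::=++=
-+====++=:::::::::::::::::::::::::::::::::::::::=+==
-+-::-===:::::::::::::::::::::::::::::::::::::::=+-:
-+-:::-==:::::::::::::::::::::::::::::::::::::::=--:
=+=-:::-=-::::::::::::::::::::::::::::::::::::::::::
----::::::::::::::::::::::::::::::::::::::::::::::::
::::::::::::::::::::::::::::::::::::::::::::::::::::
::::::--::::::::::::::::::::::::::-::-:::::-::--::::
```

```bash
python3 - <<'E'
from h import *
o=np.array([.568,-.1295,0]);y=np.array([.1047,.9945,0]);x=np.array([.9945,-.1047,0])
def show(im,m,z,y0,y1,hx,w,h,lo,hi):
    C=np.array([o+sx*hx*x+yy*y+[0,0,z] for sx,yy in((-1,y1),(1,y1),(1,y0),(-1,y0))])
    p=cv2.projectPoints(C,cv2.Rodrigues(np.array(m['R']))[0],np.array(m['t']),np.array(m['camera_matrix']),np.array(m['dist']))[0].reshape(-1,2).astype(np.float32)
    W,H=w*6,h*12
    g=cv2.warpPerspective(im,cv2.getPerspectiveTransform(p,np.float32([[0,0],[W,0],[W,H],[0,H]])),(W,H)).min(2)
    q=cv2.resize(g,(w,h),interpolation=cv2.INTER_AREA);print('\n'.join(''.join(' .:-=+*#%@'[int(np.clip((int(v)-lo)/(hi-lo)*10,0,9))] for v in r_) for r_ in q))
m=vision.camera_model('side');im=vision.grab_frame('side')
print('start');show(cv2.imread('pics/side0.png'),m,.125,-.075,.088,.056,44,24,60,170)
print('now');show(im,m,.125,-.075,.088,.056,44,24,60,170)
m=vision.camera_model('wrist');im=vision.grab_frame('wrist')
print('box');show(im,m,.012,.100,.185,.09,110,34,60,235)
E
```

```text
start
-::::::::::::::::::-::::::::---=-=======-   
-----------------------------------------   
-------------------=--=------------------   
-----------------:-:-:-----=-------------   
-----=----------=:-::::-.-+===-----------   
--------------.:=+=--:::=+===------------   
--------------::...:-==+++=--------------   
=--=--------------:::...:=---------------   
=----=-----------------::----------------   
=---------:==---------------------==-----   
=---==-::.::--=---------------=--======--   
=-::-=-::::::::==----------=-::.:::===+=-   
=--...-=-:::-=====------.:=-::::::::-=-:-   
=----:..-=++++=-.:------:. :--...-=-::---   
=------:..-=::.:----------:. .-=:::------   
---------:.:-----------------.::---------   
-------------==---------------=-==-==----   
=--------:--::==-----------: -====+==+=--.  
----:.=-..:::::-=----------. ==::::::-=--   
----: .==::::-::==---------  +-::::.:-=--   
------. -=-==++==+=-------- .+-::::::==--   
-------. -=+==-:..:-------- .::-::--:----.  
.::::...:.:::.:::::::.:::::::....::...:.:..:
                                            
now
=-:-----:-
[... 4147 characters left out ...]
   .              .-=====-       -
        .==============:          ..    .                 .+%*#%%%*=::.  ....  . .            .-=====-      .-
        .-=============:           .      .   .            .+=-::... ..                       .-=====-      .-
         :=============: .                                 .....               .               .=====-      .-
        .-=============:  .    .             .                         .      ..               .-====-      .-
        :==============:.    ..   .                           ..                            .  .-====-      .-
        :==============-.                  .                            .              .       .-====-      .-
```

The tray is empty and all five cassettes are visible inside the box. The arm is clear of everything, so I'm handing in.

```bash
python3 -c "
from rig import r
print(r.read_state()['t'],r.close_job())"
```

```text
the job is handed in; nothing more can be done
23.65 None
```

Job handed in at 23.65 s, with no verdict shown: by my last images the box stands flush against the stand, all five cassettes are in it, and the tray is empty and was lowered slowly back to level; I departed from the brief twice, tipping the tray by pressing on its front side wall ahead of the hinge rather than lifting the rear flange (the tool cannot tilt to get under it), and viewing 11 pictures against the limit of 10.

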